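# Click-test the bench markers and stand them in the right cups

## Robot

A 6-joint arm with a two-finger parallel gripper is mounted at the origin on the work surface. World frame = base frame: x ahead of the robot, y to its left, z up, the work surface at z = 0. Lengths are in m, angles in degrees, forces in N, time in s.
With the tool pointing down it reaches from about 0.25 to 0.725 m from the base axis. Payload 9.7 kg.
Tool frame: the origin (TCP) lies between the finger pads; the fingertips stand 11 mm ahead of it and the grasp point (between the pads) lies 8 mm behind it; z points along the fingers, y is the line along which they close (so a half turn about z gives the same grasp; the last joint's range is limited). The gripper opens to 85 mm and grips with 20 to 120 N. Pads are 22 mm wide; open, the fingers measure 114 mm over their backs; the gripper's body (76 mm by 85 mm) begins 54 mm behind the grasp point. The pads swing forward as they close: fully open they stand 13 mm farther back than shut.
Start: joints at [74.656, 4.979, 10.078, 95.1, 0, 90], TCP at [0.146, 0.53, 0.242] pointing down, gripper open.
Joint ranges: [-179.16, 179.16], [-48.56, 103.87], [-65.8, 70.77], [-126.05, 130.52], [-82.76, 87.17], [-180, 180]. Speed limits (degrees/s): [127.2, 127.2, 147.25, 180, 180, 180].

## Interface

Orientations are given as [roll, pitch, yaw] about the fixed x, y, z axes, in that order (R = Rz(yaw) Ry(pitch) Rx(roll)).
In Python, from workcell import monitor, cams, ticket gives the robot as it stands.
- The arm moves only by the tool carry_out, never from a script. Its argument "plan" is a list of rows, each an object with "travel": the shift along the world's x, y, z as a fraction of full scale, a list of three; "angular": the turn, a rotation vector about the world's x, y, z as a fraction of full scale, a list of three; "grip": the gripper's target within -1 to 1 (fully open at 1, half-way at 0, shut at -1). In form: [{"travel": [x, y, z], "angular": [ax, ay, az], "grip": grip}, ...]. A call has 1 to 8 rows; each row is the pose to reach, as a shift and turn from the pose commanded when the call began; what a row does not reach only later rows make up. Full scale, the value 1, is 300 mm for a shift and 0.5 rad for a turn. A row lasts 1/12 s, in which the tool goes at most 41.7 mm and 7.16 degrees, less where a joint would pass 70% of its speed; a pose out of reach is approached as far as the arm can. A call with a number of a shift or a turn outside -1 to 1 is refused whole. A call with a gripper value outside its range is refused whole. The fingers move at their own pace and stop on an object; "grip_force" is the grip in N (left out, the last holds). Time passes only in rows, so rows that repeat a pose let the fingers close. It gives the time, the measured TCP pose, the force, the opening and the grip force at its end, in the units of the state.
- monitor.get_obs(): the state, without advancing time (a new reading comes with each control period).
- cams.camera(name): name is "scene" or "side" or "wrist"; returns a dict with "frame" (420x560x3 uint8, red, green, blue), "mtx" (3x3 intrinsics, pixels), "dist" ([k1, k2, p1, p2, k3] as OpenCV has them; the pictures are not rectified), "view" (4x4, takes a point from world to camera coordinates); the wrist camera has in their place "T_tool_cam" (4x4, takes a point from camera to tool coordinates, whose origin is the TCP and whose axes are the flange's). Camera axes: x right, y up, looking along -z (the intrinsics and any distortion apply to the point x, -y, -z); pixel columns grow to the right and rows downward; lengths in m; the calibration is good to about 2 mm. A picture is of the moment at which its call begins: read the wrist's pose just before it. There is no depth.
- ticket.job_done(): hands the job in; it is judged then, once.
The state is a dict: "time": time; "q": joint angles; "qd": joint speeds; "joint_efforts": joint torques, N m; "ee_pos": TCP position; "tcp_rot": TCP orientation; "wrist_force": force on the tool from outside, world axes, zero at the start; "torque": the same for the moment, N m; "opening": finger opening in m; "grasp_force": force on a finger pad.
Only numpy, scipy, OpenCV 4.12 (cv2) and the standard library are available. Lean on these libraries where they do the work, as an engineer would, in place of code of your own. Each camera call takes 0.05 s, during which the arm holds its last target. There are 200 camera calls.

## Task

Click-test each of the two push-button markers before you take it out of the slanted rest: press its orange button fully down and let go. Then stand the marker whose button stays down in the plain aluminium cup and the one whose button springs back up in the red cup, each tip down, lowered in rather than dropped, and let go. Leave everything else on the bench where it is.

Things in the scene. Friction and masses are not known exactly. Their poses are not given: they have to be found in the camera images.
- marker_a: bench marker (a and b look alike; one latch is faulty, not told which): round blue barrel, 16 mm thick, 148 mm long, lowest 16 mm tapering to an 8 mm tip, 50 to 80 g; at its other end an orange push button, 11.6 mm thick, 12 mm proud when up (160 mm in all). Origin: tip's end face; z axis from tip to button. Starts tip down in a pocket of the rest, leaning 30 degrees
- marker_b: as marker_a, in the other pocket
- button_a (a joint): travel (m) of marker_a's push button: 0 = up, 12 mm proud; 0.008 = fully down, 4 mm proud. Takes 3 to 6 N along the barrel. A sound marker's button stays down where it was pushed (further presses do not release it); the faulty one's springs back up at once
- button_b (a joint): travel (m) of marker_b's push button: 0 = up, 12 mm proud; 0.008 = fully down, 4 mm proud. Takes 3 to 6 N along the barrel. A sound marker's button stays down where it was pushed (further presses do not release it); the faulty one's springs back up at once
- rest: plywood marker rest, fixed; foot 130 x 210 x 12 mm. Two pockets 20 x 20 mm, 70 mm deep, 130 mm apart along its y, leaning 30 degrees from vertical, tops towards its -x; block 30 x 190 mm, upper edge about 90 mm above the bench. Origin: centre of the foot's underside, z up. A marker in it has its tip at x +33 mm, y +65 or -65 mm, z 23 mm, and button end towards -x
- cup_plain: plain aluminium holder cup, round, screwed to the bench: 85 mm high, 44 mm outer and 36 mm inner diameter, inner floor 5 mm above the bench. Origin: centre of its underside, z up
- cup_red: red painted holder cup, round, screwed to the bench: 85 mm high, 44 mm outer and 36 mm inner diameter, inner floor 5 mm above the bench. Origin: centre of its underside, z up
- file: bystander: flat steel file with wooden handle lying along its x axis, 295 mm long, 22 mm high; origin on the bench under it
- reel: bystander: yellow plastic chalk-line reel, about 120 x 65 x 43 mm; origin centre of underside
- coaster: bystander: white ceramic coaster, 96 mm diameter, 8 mm thick; origin centre of underside
- tape: bystander: grey tape measure, 70 x 40 x 65 mm; origin centre of underside
- block: bystander: cork sanding block, 110 x 65 x 30 mm; origin centre of underside
- can: bystander: small can, 66 mm diameter, 90 mm high; origin centre of underside
There are look-alikes about, which are no part of the job. Several things have the shape of the cup_red; the one meant has the colours described above.

How it is judged:
By the outcome, as a careful person would: the job done as asked, in the order asked, and still so for the second after the job is handed in, with the robot touching nothing.
It also fails if it takes over 69 s, if anything falls off the work surface, if the arm or the gripper's body presses on something with over 40 N, if the wrist force passes 120 N, or if a joint passes its speed limit or range.

## Working session

There is one attempt and no reset: what is moved stays moved. The work goes in short steps, Python scripts to look and compute and a tool call to move; the robot and the scene stay as the last step left them, time stands still between calls to the robot, and variables do not carry over. Pictures are saved under pics/ and viewed, at most 10 in all, crops included, and the job is handed in when it is done.

Besides the shell and the picture viewer there is one more tool, called after ">>>" as name(argument=value, ...), one argument or row to a line, values as JSON. carry_out: Moves the arm, as the interface text tells. Its arguments: {"type":"object","properties":{"plan":{"type":"array","items":{"type":"object","properties":{"travel":{"type":"array","items":{"type":"number"}},"angular":{"type":"array","items":{"type":"number"}},"grip":{"type":"number"}}}},"grip_force":{"type":"number"}},"required":["plan"]}

```bash
ls; mkdir -p pics; cat > h.py <<'E'
import numpy as np, cv2
from workcell import monitor, cams, ticket
from scipy.spatial.transform import Rotation as R
def ray(c,px):
    u=cv2.undistortPoints(np.array([[px]],float),np.array(c["mtx"]),np.array(c["dist"]))[0,0]
    M=np.linalg.inv(np.array(c["view"]))
    d=M[:3,:3]@np.array([u[0],-u[1],-1.]); return M[:3,3],d/np.linalg.norm(d)
def plane(c,px,z):
    o,d=ray(c,px); return o+d*(z-o[2])/d[2]
def tri(c1,p1,c2,p2):
    o1,d1=ray(c1,p1);o2,d2=ray(c2,p2)
    s=np.linalg.lstsq(np.stack([d1,-d2],1),o2-o1,rcond=None)[0]
    a,b=o1+d1*s[0],o2+d2*s[1]; return (a+b)/2,np.linalg.norm(a-b)
def proj(c,P):
    V=np.array(c["view"]);p=V[:3,:3]@np.array(P,float)+V[:3,3]
    return cv2.projectPoints(np.array([[p[0],-p[1],-p[2]]]),np.zeros(3),np.zeros(3),np.array(c["mtx"]),np.array(c["dist"]))[0][0,0]
E
python3 - <<'E'
from h import *
import pickle
print(monitor.get_obs())
o={}
for n in("scene","side"):
    c=cams.camera(n);o[n]=c;cv2.imwrite(f"pics/{n}0.png",cv2.resize(c["frame"][:,:,::-1],(800,600),interpolation=cv2.INTER_CUBIC))
pickle.dump(o,open("c0.pkl","wb"))
for n in o: print(n,np.linalg.inv(o[n]["view"])[:3].round(3))
E
```

```text
pics
{'time': 0.0, 'q': array([7.46545744e+01, 5.00981423e+00, 1.00340359e+01, 9.50983387e+01,
       4.73392658e-04, 9.00007378e+01]), 'qd': array([ 0.02956665, -0.06020061,  0.02912557, -0.03622783,  0.03868083,
       -0.04960934]), 'joint_efforts': array([-9.76637202e-04, -5.20390463e+01,  4.64798355e+01,  1.62575272e-02,
        4.03416095e-06, -8.15548162e-06]), 'ee_pos': array([0.14549293, 0.53018927, 0.24159164]), 'tcp_rot': array([-1.79925883e+02, -4.72437792e-04,  1.64653836e+02]), 'wrist_force': array([-0.01353007, -0.70535228,  0.34549482]), 'torque': array([-0.01157917,  0.00900336, -0.01479695]), 'grasp_force': 0.0, 'opening': 0.0855175426548198}
scene [[ 0.115 -0.585  0.803  1.242]
 [ 0.993  0.064 -0.095 -0.022]
 [ 0.004  0.809  0.588  0.613]]
side [[ 0.817  0.36  -0.451 -0.087]
 [-0.577  0.526 -0.625 -0.882]
 [ 0.012  0.771  0.637  1.093]]
```

View pics/scene0.png

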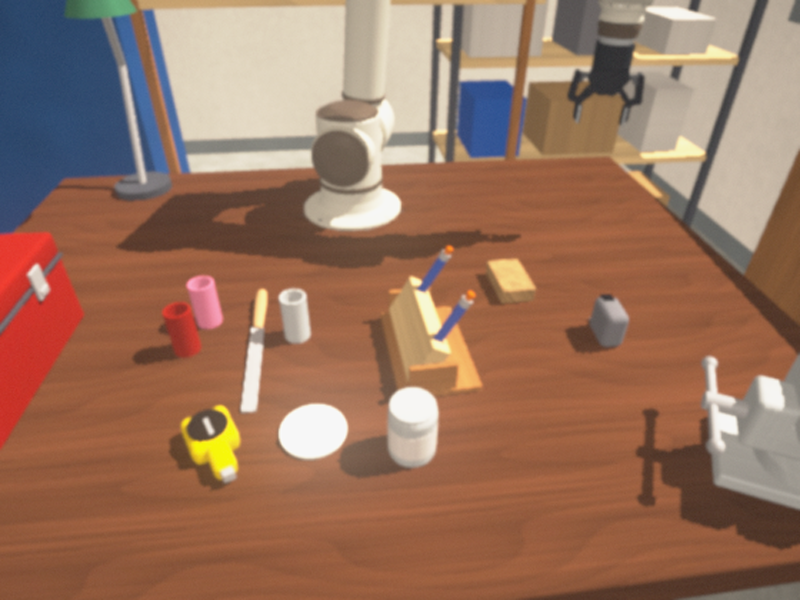

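View pics/side0.png

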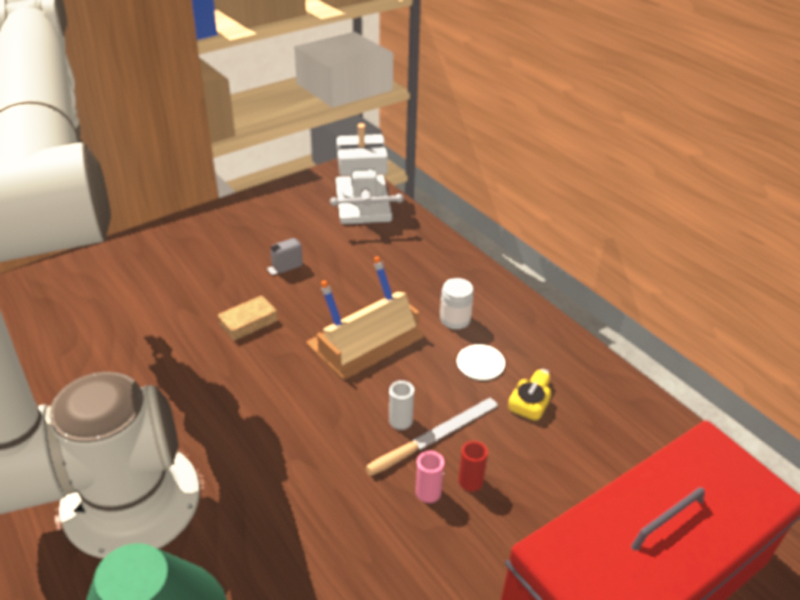

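The candidates for cup_red in the scene view are red (182,330), pink (204,302) and the plain aluminium cup at (295,316). The dark red one fits "red painted"; the pink one is the look-alike. The rest with its two markers is at about (435,340), with buttons at (449,250) and (470,296). In the side view the buttons are at (324,285) and (377,260), and the cups are plain (401,405), pink (430,477) and red (473,466).

```bash
cat > m.py <<'E'
from h import *
import pickle
o=pickle.load(open("c0.pkl","rb"));S,D=o["scene"],o["side"]
k=1.42857
def comps(c,lo,hi,box,mn=4):
    h=cv2.cvtColor(c["frame"],cv2.COLOR_RGB2HSV);m=cv2.inRange(h,np.array(lo),np.array(hi))
    x0,y0,x1,y1=[int(v/k) for v in box];mm=np.zeros_like(m);mm[y0:y1,x0:x1]=m[y0:y1,x0:x1]
    n,l,s,ce=cv2.connectedComponentsWithStats(mm)
    return [(ce[i].round(1),s[i]) for i in range(1,n) if s[i][4]>=mn]
bs=comps(S,(3,170,150),(16,255,255),(430,235,490,310));bd=comps(D,(3,170,150),(16,255,255),(310,245,390,300))
print(bs,bd)
us=comps(S,(108,120,60),(125,255,255),(410,240,490,350));ud=comps(D,(108,120,60),(125,255,255),(310,250,400,330))
print("blue",us,ud)
for nm,lo,hi,b1,b2 in (("red",(0,180,60),(8,255,255),(160,295,202,362),(455,435,492,495)),("redhi",(172,180,60),(180,255,255),(160,295,202,362),(455,435,492,495)),("pink",(160,60,100),(178,200,255),(185,270,225,335),(410,445,450,505)),("plain",(0,0,90),(180,60,255),(275,285,315,346),(383,375,418,432))):
    print(nm,comps(S,lo,hi,b1,20),comps(D,lo,hi,b2,20))
# crops
a=S["frame"][160:280,240:360];b=D["frame"][165:270,205:310];c=S["frame"][185:255,105:225];d=D["frame"][255:355,255:355]
t=[cv2.resize(x[:,:,::-1],(400,300),interpolation=cv2.INTER_CUBIC) for x in (a,b,c,d)]
cv2.imwrite("pics/crop1.png",np.vstack([np.hstack(t[:2]),np.hstack(t[2:])]))
E
python3 m.py
```

```text
[(array([314.3, 173.9]), array([312, 171,   6,   6,  29], dtype=int32)), (array([329.3, 205.7]), array([327, 203,   6,   6,  32], dtype=int32))] [(array([263.5, 180.7]), array([262, 179,   4,   4,  14], dtype=int32)), (array([226.6, 197.8]), array([225, 196,   5,   5,  19], dtype=int32))]
blue [(array([305. , 187.2]), array([302, 183,   7,  10,  21], dtype=int32))] [(array([268.8, 198. ]), array([265, 189,   8,  20,  59], dtype=int32)), (array([232.8, 215.9]), array([229, 206,   9,  20,  62], dtype=int32))]
red [(array([127.6, 229.3]), array([114, 212,  26,  37, 582], dtype=int32))] [(array([330.1, 326.9]), array([322, 309,  19,  35, 434], dtype=int32))]
redhi [] []
pink [(array([143.1, 211. ]), array([131, 193,  25,  37, 637], dtype=int32))] [(array([300.2, 332.9]), array([291, 315,  20,  37, 600], dtype=int32))]
plain [(array([206.1, 220.3]), array([195, 202,  22,  38, 656], dtype=int32))] [(array([280.5, 282.8]), array([272, 266,  18,  35, 525], dtype=int32))]
```

View pics/crop1.png

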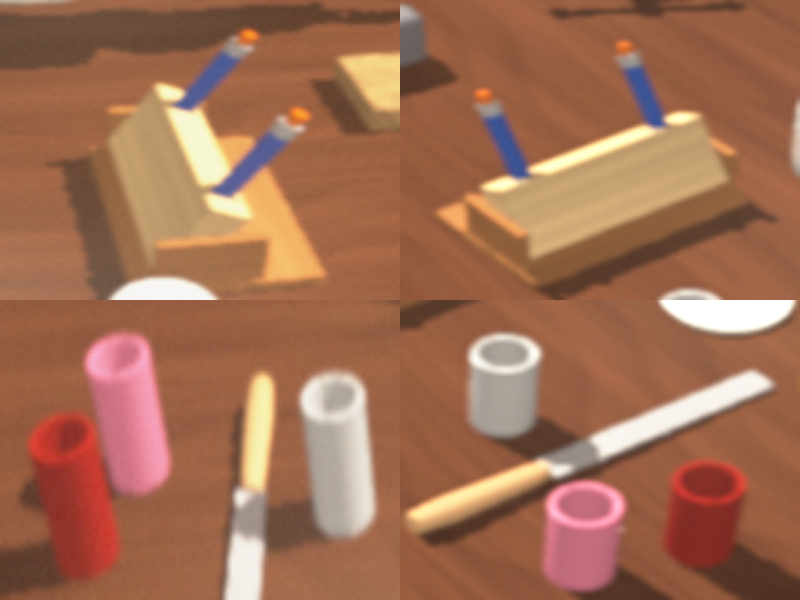

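Confirmed: the crop shows a saturated dark red cup (scene crop, lower left), a clearly pink neighbour and the grey plain cup. Both orange buttons are up and the markers lean towards scene right (+y).

```bash
python3 - <<'E'
from h import *
import pickle
o=pickle.load(open("c0.pkl","rb"));S,D=o["scene"],o["side"]
b1,e1=tri(S,(314.3,173.9),D,(226.6,197.8));b2,e2=tri(S,(329.3,205.7),D,(263.5,180.7))
print("btn",b1.round(4),e1.round(4),b2.round(4),e2.round(4),np.linalg.norm(b1-b2))
for p,q in((b1,((314.3,173.9),(226.6,197.8))),(b2,((329.3,205.7),(263.5,180.7)))): print(plane(S,q[0],.157).round(4),plane(D,q[1],.157).round(4))
y=(b1-b2)[:2];y/=np.linalg.norm(y)
for s in(1,-1):
    yy=s*y; xx=np.array([yy[1],-yy[0]]) # x such that z up
    print("yaw",np.degrees(np.arctan2(xx[1],xx[0])),"x",xx)
    for b in(b1,b2):
        tip=b[:2]+xx*.154*.5; print(" tip",tip, "proj S",proj(S,[*tip,.023]),"D",proj(D,[*tip,.023]))
for n,s,d in(("red",(124.6,217),(332,316)),("plain",(205.2,207.6),(281.2,272.3)),("pink",(None),(255+185/4,255+205/3))):
    if s: print(n,plane(S,s,.085).round(4),tri(S,s,D,d)[0].round(4))
    print(n,plane(D,d,.085).round(4))
def g(c,p,z):return plane(c,p,z).round(3)[:2]
for n,p in(("block",(511,275)),("can",(412,400)),("filehandle",(262,295)),("fileTip",(249,408)),("coaster",(314,430)),("tape",(606,315))): print(n,g(S,np.array(p)/1.42857,{"can":.09,"block":.03}.get(n,.01)))
E
```

```text
btn [0.4944 0.1453 0.1602] 0.0016 [0.6246 0.1519 0.1611] 0.0014 0.13034343960090616
[0.488  0.1473 0.157 ] [0.4963 0.1477 0.157 ]
[0.6182 0.1542 0.157 ] [0.6276 0.1555 0.157 ]
yaw 92.89537042013309 x [-0.05051224  0.99872344]
 tip [0.49053174 0.2222155 ] proj S [340.22274457 217.83748281] D [214.12881658 220.30890877]
 tip [0.62070561 0.22879928] proj S [356.69298595 251.79016792] D [248.55424373 204.01075175]
yaw -87.10462957986691 x [ 0.05051224 -0.99872344]
 tip [0.49831062 0.06841209] proj S [281.12926493 223.7757034 ] D [243.58633656 248.10888946]
 tip [0.62848449 0.07499587] proj S [290.83295203 259.32291887] D [278.90379706 229.79401644]
red [ 0.5121 -0.297   0.085 ] [ 0.5112 -0.3002  0.0829]
red [ 0.5108 -0.3041  0.085 ]
plain [ 0.4949 -0.1135  0.085 ] [ 0.4956 -0.1151  0.0842]
plain [ 0.4955 -0.1177  0.085 ]
pink [ 0.4369 -0.2793  0.085 ]
block [0.391 0.296]
can [0.753 0.052]
filehandle [ 0.377 -0.186]
fileTip [ 0.667 -0.179]
coaster [ 0.72  -0.083]
tape [0.509 0.444]
```

```bash
cat >> h.py <<'E'
XR=np.array([.0505,-.9987,0]);YR=np.array([.9987,.0505,0])
U=np.array([-.0505*.5,.9987*.5,.866])
def Rtilt(): z=-U; return np.stack([np.cross(YR,z),YR,z],1)
def Rdown(y=YR): z=np.array([0,0,-1.]); return np.stack([np.cross(y,z),y,z],1)
def go(p,Rt):
    s=monitor.get_obs();R0=R.from_euler("xyz",s["tcp_rot"],degrees=True)
    rv=(R.from_matrix(Rt)*R0.inv()).as_rotvec()
    print("t",round(s["time"],2),"travel",((np.array(p)-s["ee_pos"])/.3).round(3),"ang",(rv/.5).round(3),"q",s["q"].round(0),"F",s["wrist_force"].round(1))
def wrist(name,scale=1.43):
    s=monitor.get_obs();c=cams.camera("wrist")
    T=np.eye(4);T[:3,:3]=R.from_euler("xyz",s["tcp_rot"],degrees=True).as_matrix();T[:3,3]=s["ee_pos"]
    c["view"]=np.linalg.inv(T@np.array(c["T_tool_cam"]))
    cv2.imwrite(f"pics/{name}.png",cv2.resize(c["frame"][:,:,::-1],None,fx=scale,fy=scale));return c
B1=np.array([.4944,.1453,.158]);B2=np.array([.6246,.1519,.159])
E
python3 -c "
from h import *
go(B1+U*(.005+.011+.06),Rtilt())"
```

```text
t 0.1 travel [ 1.157 -1.157 -0.059] ang [-0.87  -0.702 -2.444] q [75.  5. 10. 95. -0. 90.] F [ 0.8  0.2 -0.1]
```

>>> carry_out(
  plan=[
    {"travel":[0.386,-0.386,-0.01],"angular":[-0.29,-0.234,-0.815],"grip":-1},
    {"travel":[0.386,-0.386,-0.01],"angular":[-0.29,-0.234,-0.815],"grip":-1},
    {"travel":[0.386,-0.386,-0.01],"angular":[-0.29,-0.234,-0.815],"grip":-1},
    {"travel":[0.386,-0.386,-0.01],"angular":[-0.29,-0.234,-0.815],"grip":-1},
  ],
)

```text
time: 0.43
ee_pos: [0.2621, 0.4132, 0.2388]
tcp_rot: [-175.5, 9.8, 141.3]
wrist_force: [-0.3, 1.1, 0.5]
opening: 0.0389
grasp_force: 0.0
```

>>> carry_out(
  plan=[
    {"travel":[0.386,-0.386,-0.01],"angular":[-0.29,-0.234,-0.815],"grip":-1},
    {"travel":[0.386,-0.386,-0.01],"angular":[-0.29,-0.234,-0.815],"grip":-1},
    {"travel":[0.386,-0.386,-0.01],"angular":[-0.29,-0.234,-0.815],"grip":-1},
    {"travel":[0.386,-0.386,-0.01],"angular":[-0.29,-0.234,-0.815],"grip":-1},
  ],
)

```text
time: 0.77
ee_pos: [0.3782, 0.2972, 0.2357]
tcp_rot: [-175.4, 20.5, 117.9]
wrist_force: [1.6, 1.7, 0.7]
opening: -0.0003
grasp_force: 0.0
```

>>> carry_out(
  plan=[
    {"travel":[0.386,-0.386,-0.01],"angular":[-0.29,-0.234,-0.815],"grip":-1},
    {"travel":[0.386,-0.386,-0.01],"angular":[-0.29,-0.234,-0.815],"grip":-1},
    {"travel":[0.386,-0.386,-0.01],"angular":[-0.29,-0.234,-0.815],"grip":-1},
    {"travel":[0.386,-0.386,-0.01],"angular":[-0.29,-0.234,-0.815],"grip":-1},
    {"travel":[0.386,-0.386,-0.01],"angular":[-0.29,-0.234,-0.815],"grip":-1},
  ],
)

```text
time: 1.18
ee_pos: [0.4961, 0.1789, 0.2313]
tcp_rot: [180.0, 30.2, 92.4]
wrist_force: [0.5, 0.2, -0.1]
opening: -0.0001
grasp_force: 0.0
```

```bash
python3 -c "
from h import *
go(B1+U*(.005+.011+.06),Rtilt())
c=wrist('w1')
print(proj(c,B1)*1.43,proj(c,B2)*1.43)"
```

```text
t 1.18 travel [-0.012  0.015 -0.025] ang [0.008 0.002 0.018] q [ 33.  15.  15. 107. -26. 124.] F [ 0.5  0.2 -0.1]
[394.97998551 298.49266097] [649.53777136 298.16659348]
```

View pics/w1.png

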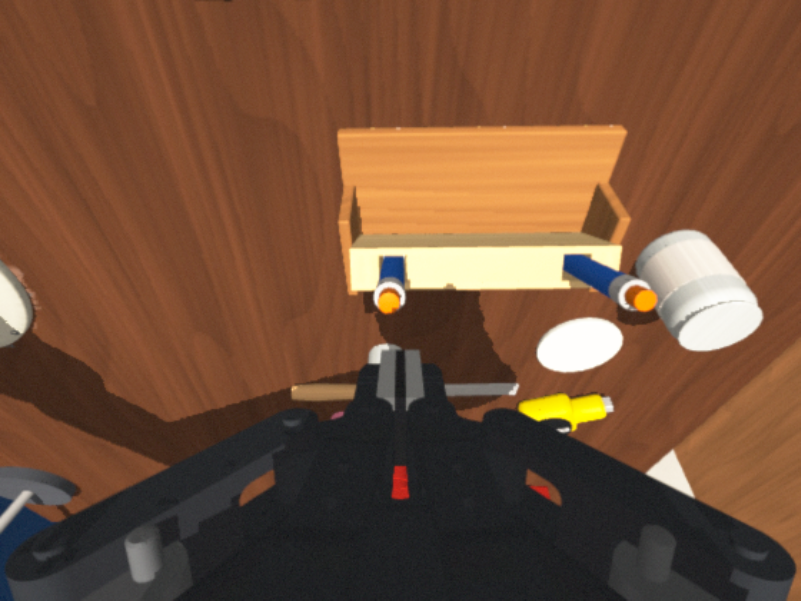

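The wrist view shows both buttons at (389,300) and (644,299), about 3 mm in -x from the predictions. I'll shift both by -2 mm and approach.

```bash
sed -i 's/^B1=.*/B1=np.array([.4922,.1453,.158]);B2=np.array([.6224,.1519,.159])/' h.py; python3 -c "
from h import *
go(B1+U*(.005+.011+.005),Rtilt()); print(-U*.001/.3)"
```

```text
t 1.23 travel [-0.009 -0.083 -0.185] ang [ 0.004 -0.001  0.01 ] q [ 33.  14.  15. 107. -26. 124.] F [-0.6 -0.  -0.3]
[ 8.41666667e-05 -1.66450000e-03 -2.88666667e-03]
```

>>> carry_out(
  plan=[
    {"travel":[-0.009,-0.043,-0.093],"angular":[0.004,0,0.01],"grip":-1},
    {"travel":[-0.009,-0.083,-0.185],"angular":[0.004,0,0.01],"grip":-1},
    {"travel":[-0.009,-0.083,-0.185],"angular":[0.004,0,0.01],"grip":-1},
  ],
)

```text
time: 1.48
ee_pos: [0.488, 0.1565, 0.173]
tcp_rot: [-179.6, 30.0, 93.4]
wrist_force: [-0.5, -1.0, -0.6]
opening: -0.0001
grasp_force: 0.0
```

>>> carry_out(
  plan=[
    {"travel":[0,-0.0033,-0.0058],"grip":-1},
    {"travel":[0,-0.0067,-0.0116],"grip":-1},
    {"travel":[0,-0.0067,-0.0116],"grip":-1},
  ],
)

```text
invalid input
```

>>> carry_out(
  plan=[
    {"travel":[0,-0.0033,-0.0058],"grip":-1},
    {"travel":[0,-0.0067,-0.0116],"grip":-1},
    {"travel":[0,-0.0067,-0.0116],"grip":-1},
  ],
)

```text
invalid input
```

```bash
python3 -c "
from h import *
go(B1+U*(.005+.011+.005),Rtilt());s=monitor.get_obs();print(s['ee_pos'],s['q'],s['qd'])
c=cams.camera('side')
go(B1+U*(.005+.011+.005),Rtilt())
"
```

```text
t 1.48 travel [ 0.012 -0.002  0.011] ang [ 0.002 -0.011 -0.01 ] q [ 31.  11.   5.  99. -26. 122.] F [-0.5 -1.  -0.6]
[0.48795682 0.15650838 0.17299331] [ 31.36261747  11.41464198   4.94409249  99.06584178 -26.04739804
 121.7005228 ] [1.40999239 0.24621941 6.94552034 6.1728776  0.22811367 2.13477921]
t 1.53 travel [ 0.01  -0.006  0.001] ang [-0.    -0.006 -0.01 ] q [ 31.  11.   5.  99. -26. 122.] F [0.2 0.2 0.5]
```

>>> carry_out(
  plan=[
    {"travel":[0.009,-0.005,0],"angular":[0,0,0],"grip":-1},
    {"travel":[0.009,-0.0087,-0.006],"angular":[0,0,0],"grip":-1},
    {"travel":[0.009,-0.0117,-0.0116],"angular":[0,0,0],"grip":-1},
    {"travel":[0.009,-0.0117,-0.0116],"angular":[0,0,0],"grip":-1},
  ],
)

```text
time: 1.87
ee_pos: [0.4933, 0.1552, 0.1751]
tcp_rot: [179.8, 29.9, 93.1]
wrist_force: [0.4, 1.4, -1.4]
opening: 0.0002
grasp_force: 0.0
```

>>> carry_out(
  plan=[
    {"travel":[0,-0.0033,-0.0058],"angular":[0,0,0],"grip":-1},
    {"travel":[0,-0.0067,-0.0116],"angular":[0,0,0],"grip":-1},
    {"travel":[0,-0.0067,-0.0116],"angular":[0,0,0],"grip":-1},
  ],
)

```text
time: 2.12
ee_pos: [0.4929, 0.1526, 0.1707]
tcp_rot: [179.9, 29.9, 93.1]
wrist_force: [-0.8, -0.5, 1.2]
opening: -0.0
grasp_force: 0.0
```

>>> carry_out(
  plan=[
    {"travel":[0,-0.0033,-0.0058],"angular":[0,0,0],"grip":-1},
    {"travel":[0,-0.0067,-0.0116],"angular":[0,0,0],"grip":-1},
    {"travel":[0,-0.0067,-0.0116],"angular":[0,0,0],"grip":-1},
  ],
)

```text
time: 2.37
ee_pos: [0.4929, 0.1504, 0.1672]
tcp_rot: [179.9, 29.9, 93.1]
wrist_force: [-0.0, 0.7, 0.5]
opening: 0.0001
grasp_force: 0.5
```

>>> carry_out(
  plan=[
    {"travel":[0,-0.0033,-0.0058],"angular":[0,0,0],"grip":-1},
    {"travel":[0,-0.0067,-0.0116],"angular":[0,0,0],"grip":-1},
    {"travel":[0,-0.0067,-0.0116],"angular":[0,0,0],"grip":-1},
  ],
)

```text
time: 2.62
ee_pos: [0.493, 0.1485, 0.1637]
tcp_rot: [179.9, 29.9, 93.1]
wrist_force: [-0.3, 0.9, 1.3]
opening: 0.0001
grasp_force: 0.9
```

>>> carry_out(
  plan=[
    {"travel":[0,-0.0033,-0.0058],"angular":[0,0,0],"grip":-1},
    {"travel":[0,-0.0033,-0.0058],"angular":[0,0,0],"grip":-1},
  ],
)

```text
time: 2.78
ee_pos: [0.4936, 0.1483, 0.1635]
tcp_rot: [179.7, 29.8, 93.1]
wrist_force: [0.2, 6.1, 10.7]
opening: 0.0
grasp_force: 6.6
```

```bash
python3 -c "
from h import *
s=monitor.get_obs();print(s['ee_pos'],s['wrist_force'])
a=cams.camera('scene')['frame'][140:240,265:365];b=cams.camera('side')['frame'][150:250,195:295]
cv2.imwrite('pics/p1.png',np.hstack([cv2.resize(x[:,:,::-1],(400,400),interpolation=cv2.INTER_CUBIC) for x in (a,b)]))"
```

```text
[0.49360721 0.14825982 0.16354395] [ 0.16967719  6.05739882 10.72747273]
```

View pics/p1.png

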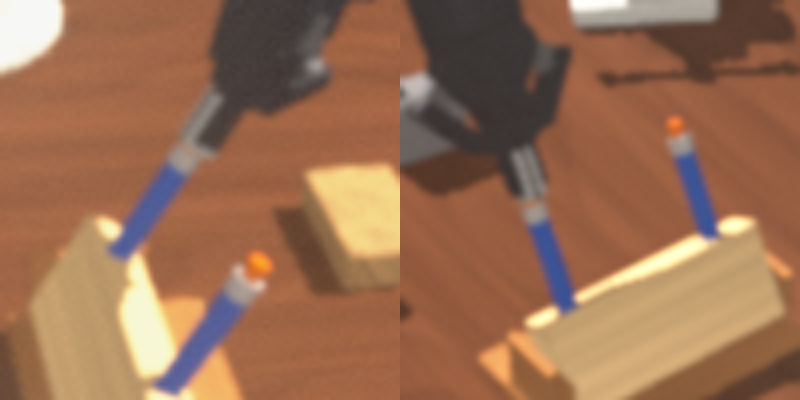

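The hand is squarely on button 1, pressed nearly flush at 12 N, and the fingertip sits at s ≈ 151 mm (fully down is 152). I'll push slightly more, then back off and look.

>>> carry_out(
  plan=[
    {"travel":[0,-0.0015,-0.0026],"angular":[0,0,0],"grip":-1},
    {"travel":[0,-0.0015,-0.0026],"angular":[0,0,0],"grip":-1},
  ],
)

```text
time: 3.05
ee_pos: [0.4938, 0.1482, 0.1634]
tcp_rot: [179.6, 29.8, 93.1]
wrist_force: [-0.7, 9.8, 16.4]
opening: -0.0001
grasp_force: 9.2
```

>>> carry_out(
  plan=[
    {"travel":[0,0.02,0.035],"angular":[0,0,0],"grip":-1},
    {"travel":[-0.003,0.08,0.139],"angular":[0,0,0],"grip":-1},
    {"travel":[-0.003,0.08,0.139],"angular":[0,0,0],"grip":-1},
  ],
)

```text
time: 3.3
ee_pos: [0.4926, 0.1729, 0.207]
tcp_rot: [179.7, 29.8, 93.0]
wrist_force: [1.9, 0.4, -0.3]
opening: 0.0001
grasp_force: 0.0
```

```bash
cat > look.py <<'E'
import sys
from h import *
n=sys.argv[1]
cs=[cams.camera('scene'),cams.camera('side')]
for c,(x0,y0,x1,y1) in zip(cs,((265,140,365,240),(195,150,295,250))):
    h=cv2.cvtColor(c["frame"],cv2.COLOR_RGB2HSV);m=cv2.inRange(h,np.array((3,170,150)),np.array((16,255,255)))
    mm=m*0;mm[y0:y1,x0:x1]=m[y0:y1,x0:x1];k,l,s,ce=cv2.connectedComponentsWithStats(mm)
    print([(ce[i].round(1),s[i][4]) for i in range(1,k) if s[i][4]>3])
a=cs[0]['frame'][140:240,265:365];b=cs[1]['frame'][150:250,195:295]
cv2.imwrite(f'pics/{n}.png',np.hstack([cv2.resize(x[:,:,::-1],(400,400),interpolation=cv2.INTER_CUBIC) for x in (a,b)]))
E
python3 look.py q1; python3 -c "
from h import *
go(B2+U*(.005+.011+.030),Rtilt()); go(B2+U*(.005+.011+.005),Rtilt())"
```

```text
[(array([329.3, 205.7]), np.int32(30))]
[(array([263.5, 180.7]), np.int32(14))]
t 3.4 travel [ 0.429  0.011 -0.016] ang [-0.005  0.005 -0.011] q [ 32.  13.  10. 103. -26. 123.] F [-0.1 -0.2  0.7]
t 3.4 travel [ 0.432 -0.031 -0.088] ang [-0.005  0.005 -0.011] q [ 32.  13.  10. 103. -26. 123.] F [-0.1 -0.2  0.7]
```

>>> carry_out(
  plan=[
    {"travel":[0.13,0.011,0],"angular":[-0.005,0.005,-0.011],"grip":-1},
    {"travel":[0.26,0.011,0],"angular":[-0.005,0.005,-0.011],"grip":-1},
    {"travel":[0.39,0.011,-0.016],"angular":[-0.005,0.005,-0.011],"grip":-1},
    {"travel":[0.431,0.011,-0.016],"angular":[-0.005,0.005,-0.011],"grip":-1},
    {"travel":[0.431,0.011,-0.016],"angular":[-0.005,0.005,-0.011],"grip":-1},
    {"travel":[0.431,0.011,-0.016],"angular":[-0.005,0.005,-0.011],"grip":-1},
  ],
)

```text
time: 3.9
ee_pos: [0.6213, 0.1736, 0.1963]
tcp_rot: [-179.7, 30.1, 92.9]
wrist_force: [-0.4, -0.5, -0.5]
opening: 0.0002
grasp_force: 0.0
```

```bash
python3 look.py q2; python3 -c "
from h import *
go(B2+U*(.005+.011+.002),Rtilt())"
```

```text
[(array([313.1, 175.2]), np.int32(9)), (array([328.7, 206.4]), np.int32(29))]
[(array([263.5, 181.4]), np.int32(13)), (array([226.8, 199.4]), np.int32(5))]
t 4.0 travel [ 0.005 -0.044 -0.078] ang [ 0.002 -0.005  0.001] q [ 27.  29.  30. 105. -27. 117.] F [ 1.1 -0.2 -0.6]
```

View pics/q2.png

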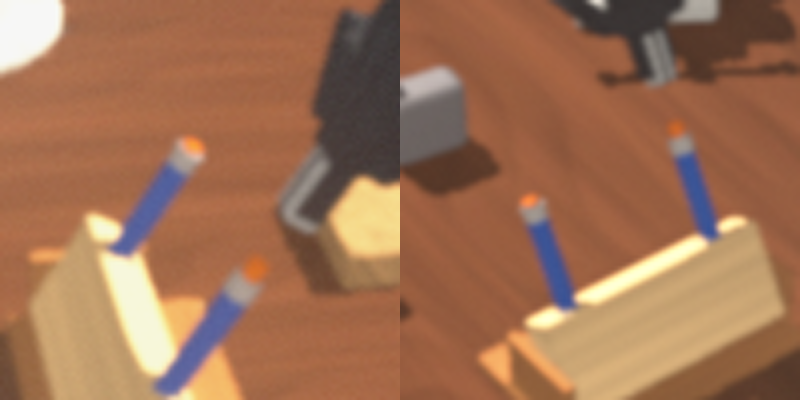

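Button 1 (scene crop (190,147)) is now short, its orange area down from 29 to 9 px, so it latched. Marker 1 is sound and goes to the plain cup. Button 2 is still up; testing it next.

>>> carry_out(
  plan=[
    {"travel":[0.005,-0.022,-0.039],"angular":[0,-0.005,0],"grip":-1},
    {"travel":[0.005,-0.044,-0.078],"angular":[0,-0.005,0],"grip":-1},
    {"travel":[0.005,-0.044,-0.078],"angular":[0,-0.005,0],"grip":-1},
    {"travel":[0.005,-0.044,-0.078],"angular":[0,-0.005,0],"grip":-1},
  ],
)

```text
time: 4.33
ee_pos: [0.6218, 0.1611, 0.1753]
tcp_rot: [180.0, 30.0, 92.8]
wrist_force: [-0.3, 0.2, -0.1]
opening: -0.0001
grasp_force: 0.0
```

>>> carry_out(
  plan=[
    {"travel":[0,-0.0033,-0.0058],"angular":[0,0,0],"grip":-1},
    {"travel":[0,-0.0083,-0.0144],"angular":[0,0,0],"grip":-1},
    {"travel":[0,-0.0083,-0.0144],"angular":[0,0,0],"grip":-1},
  ],
)

```text
time: 4.58
ee_pos: [0.6228, 0.1589, 0.1709]
tcp_rot: [179.9, 30.0, 92.8]
wrist_force: [-0.4, 0.8, 1.4]
opening: 0.0003
grasp_force: 0.9
```

>>> carry_out(
  plan=[
    {"travel":[0,-0.0033,-0.0058],"angular":[0,0,0],"grip":-1},
    {"travel":[0,-0.0067,-0.0116],"angular":[0,0,0],"grip":-1},
    {"travel":[0,-0.0067,-0.0116],"angular":[0,0,0],"grip":-1},
  ],
)

```text
time: 4.83
ee_pos: [0.6229, 0.1567, 0.1671]
tcp_rot: [179.9, 30.0, 92.8]
wrist_force: [1.0, 1.7, 3.0]
opening: -0.0
grasp_force: 1.9
```

>>> carry_out(
  plan=[
    {"travel":[0,-0.0033,-0.0058],"angular":[0,0,0],"grip":-1},
    {"travel":[0,-0.0067,-0.0116],"angular":[0,0,0],"grip":-1},
    {"travel":[0,-0.0067,-0.0116],"angular":[0,0,0],"grip":-1},
  ],
)

```text
time: 5.08
ee_pos: [0.6231, 0.1549, 0.1641]
tcp_rot: [179.8, 30.0, 92.8]
wrist_force: [-0.9, 3.2, 5.7]
opening: 0.0
grasp_force: 2.9
```

>>> carry_out(
  plan=[
    {"travel":[0,-0.0025,-0.0044],"angular":[0,0,0],"grip":-1},
    {"travel":[0,-0.0025,-0.0044],"angular":[0,0,0],"grip":-1},
  ],
)

```text
time: 5.25
ee_pos: [0.6234, 0.1547, 0.1639]
tcp_rot: [179.7, 30.0, 92.8]
wrist_force: [-0.2, 6.7, 11.7]
opening: 0.0
grasp_force: 6.7
```

>>> carry_out(
  plan=[
    {"travel":[0,-0.0015,-0.0026],"angular":[0,0,0],"grip":-1},
    {"travel":[0,-0.0015,-0.0026],"angular":[0,0,0],"grip":-1},
  ],
)

```text
time: 5.42
ee_pos: [0.6236, 0.1546, 0.1638]
tcp_rot: [179.6, 29.9, 92.7]
wrist_force: [-1.2, 8.7, 15.6]
opening: -0.0
grasp_force: 8.9
```

>>> carry_out(
  plan=[
    {"travel":[0,0.02,0.035],"angular":[0,0,0],"grip":-1},
    {"travel":[-0.003,0.08,0.139],"angular":[0,0,0],"grip":1},
    {"travel":[-0.003,0.08,0.139],"angular":[0,0,0],"grip":1},
    {"travel":[-0.003,0.08,0.139],"angular":[0,0,0],"grip":1},
  ],
)

```text
time: 5.75
ee_pos: [0.6224, 0.1783, 0.2042]
tcp_rot: [179.8, 30.0, 92.8]
wrist_force: [-0.2, -0.4, 0.6]
opening: 0.0358
grasp_force: 0.0
```

```bash
python3 look.py q3; python3 -c "
from h import *
from h import *
go(B2+U*(.154*0-.154+.120-.008+0),Rtilt())"
```

```text
[(array([313.1, 175.2]), np.int32(9)), (array([328.9, 206.4]), np.int32(28))]
[(array([263.3, 181.5]), np.int32(12)), (array([226.8, 199.4]), np.int32(5))]
t 5.85 travel [ 0.005 -0.155 -0.265] ang [0.002 0.    0.001] q [ 27.  29.  31. 105. -27. 117.] F [ 0.6 -0.6  0.2]
```

View pics/q3.png

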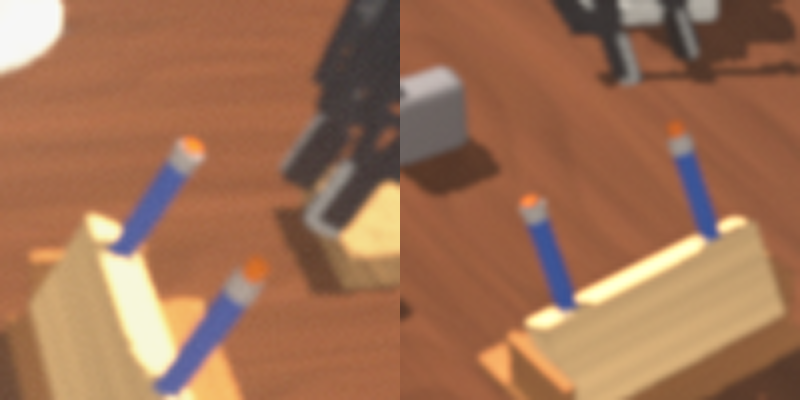

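Button 2 is back up (area 28 px, same as before), so marker 2 is faulty and goes to the red cup. I'll grasp marker 2 at about s = 120 mm.

>>> carry_out(
  plan=[
    {"travel":[0,0,0],"angular":[0,0,0],"grip":1},
    {"travel":[0,0,0],"angular":[0,0,0],"grip":1},
    {"travel":[0,0,0],"angular":[0,0,0],"grip":1},
    {"travel":[0.002,-0.05,-0.087],"angular":[0,0,0],"grip":1},
    {"travel":[0.004,-0.1,-0.174],"angular":[0,0,0],"grip":1},
    {"travel":[0.005,-0.161,-0.278],"angular":[0,0,0],"grip":1},
    {"travel":[0.005,-0.161,-0.278],"angular":[0,0,0],"grip":1},
    {"travel":[0.005,-0.161,-0.278],"angular":[0,0,0],"grip":1},
  ],
)

```text
time: 6.52
ee_pos: [0.6222, 0.1278, 0.1181]
tcp_rot: [-179.8, 30.1, 92.9]
wrist_force: [-0.3, 0.2, 0.4]
opening: 0.0851
grasp_force: 0.0
```

>>> carry_out(
  plan=[
    {"travel":[0,0,0],"angular":[0,0,0],"grip":-1},
    {"travel":[0,0,0],"angular":[0,0,0],"grip":-1},
    {"travel":[0,0,0],"angular":[0,0,0],"grip":-1},
    {"travel":[0,0,0],"angular":[0,0,0],"grip":-1},
    {"travel":[0,0,0],"angular":[0,0,0],"grip":-1},
    {"travel":[0,0,0],"angular":[0,0,0],"grip":-1},
    {"travel":[0,0,0],"angular":[0,0,0],"grip":-1},
    {"travel":[0,0,0],"angular":[0,0,0],"grip":-1},
  ],
  grip_force=30,
)

```text
time: 7.18
ee_pos: [0.6235, 0.1296, 0.1203]
tcp_rot: [179.9, 30.0, 92.8]
wrist_force: [-0.7, 3.8, 5.3]
opening: 0.015
grasp_force: 29.2
```

>>> carry_out(
  plan=[
    {"travel":[-0.003,0.05,0.087],"angular":[0,0,0],"grip":-1},
    {"travel":[-0.006,0.1,0.174],"angular":[0,0,0],"grip":-1},
    {"travel":[-0.008,0.15,0.26],"angular":[0,0,0],"grip":-1},
    {"travel":[-0.01,0.2,0.346],"angular":[0,0,0],"grip":-1},
    {"travel":[-0.01,0.2,0.42],"angular":[0,0,0],"grip":-1},
    {"travel":[-0.01,0.2,0.45],"angular":[0,0,0],"grip":-1},
    {"travel":[-0.01,0.2,0.45],"angular":[0,0,0],"grip":-1},
  ],
)

```text
time: 7.77
ee_pos: [0.6209, 0.1897, 0.257]
tcp_rot: [179.7, 30.0, 92.7]
wrist_force: [-0.1, 0.4, -1.0]
opening: 0.0156
grasp_force: 29.6
```

```bash
python3 -c "
from h import *
s=monitor.get_obs();print(s['opening'],s['grasp_force'],s['ee_pos'])
go([.511,-.3005,.25],Rdown());go([.511,-.3005,.25],Rdown(np.array([np.sin(np.radians(61)),-np.cos(np.radians(61))*-1,0])))"
```

```text
0.01557279284195792 29.62477281689644 [0.62092695 0.1896789  0.25698899]
t 7.77 travel [-0.366 -1.634 -0.023] ang [1.044 0.061 0.003] q [ 28.  32.  41. 113. -27. 118.] F [-0.1  0.4 -1. ]
t 7.77 travel [-0.366 -1.634 -0.023] ang [1.012 0.298 0.893] q [ 28.  32.  41. 113. -27. 118.] F [-0.1  0.4 -1. ]
```

>>> carry_out(
  plan=[
    {"travel":[-0.03,-0.1,0],"angular":[0.1,0,0],"grip":-1},
    {"travel":[-0.06,-0.22,0],"angular":[0.2,0.01,0],"grip":-1},
    {"travel":[-0.09,-0.34,0],"angular":[0.3,0.02,0],"grip":-1},
    {"travel":[-0.11,-0.46,0],"angular":[0.4,0.03,0],"grip":-1},
    {"travel":[-0.14,-0.58,0],"angular":[0.5,0.03,0],"grip":-1},
    {"travel":[-0.16,-0.7,0],"angular":[0.6,0.03,0],"grip":-1},
    {"travel":[-0.18,-0.82,0],"angular":[0.7,0.04,0],"grip":-1},
    {"travel":[-0.18,-0.82,0],"angular":[0.7,0.04,0],"grip":-1},
  ],
)

```text
time: 8.43
ee_pos: [0.5646, -0.0637, 0.2546]
tcp_rot: [-179.9, 9.9, 92.4]
wrist_force: [-0.8, -0.2, -1.1]
opening: 0.0157
grasp_force: 29.6
```

>>> carry_out(
  plan=[
    {"travel":[-0.03,-0.12,0],"angular":[0.1,0,0],"grip":-1},
    {"travel":[-0.06,-0.24,0],"angular":[0.2,0.01,0],"grip":-1},
    {"travel":[-0.09,-0.36,0],"angular":[0.3,0.02,0],"grip":-1},
    {"travel":[-0.12,-0.48,0],"angular":[0.34,0.02,0],"grip":-1},
    {"travel":[-0.15,-0.6,0],"angular":[0.34,0.02,0],"grip":-1},
    {"travel":[-0.17,-0.71,0],"angular":[0.34,0.02,0],"grip":-1},
    {"travel":[-0.185,-0.79,0],"angular":[0.34,0.02,0],"grip":-1},
    {"travel":[-0.186,-0.814,0],"angular":[0.344,0.02,0],"grip":-1},
  ],
)

```text
time: 9.1
ee_pos: [0.5091, -0.3044, 0.253]
tcp_rot: [-179.7, 0.1, 92.7]
wrist_force: [-0.0, 0.7, -1.1]
opening: 0.0152
grasp_force: 29.6
```

```bash
cat > chk.py <<'E'
import sys
from h import *
n=sys.argv[1];cx,cy=float(sys.argv[2]),float(sys.argv[3])
go([cx,cy,.25],Rdown())
cs=[cams.camera('scene'),cams.camera('side')];t=[]
s=monitor.get_obs();p=s['ee_pos'];Rm=R.from_euler("xyz",s["tcp_rot"],degrees=True).as_matrix()
tip=p+Rm[:,2]*.112;print("tip pred",tip.round(4))
for c in cs:
    q=proj(c,[cx,cy,.085]);x0=int(np.clip(q[0]-50,0,460));y0=int(np.clip(q[1]-75,0,320))
    print("cup px",q.round(1),"tip px",proj(c,tip).round(1),"crop0",x0,y0)
    t.append(cv2.resize(c['frame'][y0:y0+100,x0:x0+100,::-1],(400,400),interpolation=cv2.INTER_CUBIC))
    h=cv2.cvtColor(c["frame"],cv2.COLOR_RGB2HSV);m=cv2.inRange(h,np.array((108,110,50)),np.array((125,255,255)))
    mm=m*0;mm[y0:y0+100,x0:x0+100]=m[y0:y0+100,x0:x0+100]
    ys,xs=np.nonzero(mm)
    if len(ys): 
        sel=ys>=ys.max()-2;print(" blue low end",xs[sel].mean().round(1),ys.max(),"bbox",xs.min(),xs.max(),ys.min())
cv2.imwrite(f'pics/{n}.png',np.hstack(t))
E
python3 chk.py r1 .511 -.3005
```

```text
t 9.1 travel [ 0.006  0.013 -0.01 ] ang [ 0.003 -0.009  0.008] q [-31.  12.  19.  97.  -0.  57.] F [-0.   0.7 -1.1]
tip pred [ 0.5095 -0.3022  0.1412]
cup px [123.2 216.8] tip px [116.5 196.3] crop0 73 141
 blue low end 115.4 195 bbox 103 117 159
cup px [331.1 315. ] tip px [333.1 300.4] crop0 281 240
 blue low end 334.5 300 bbox 334 343 263
```

View pics/r1.png

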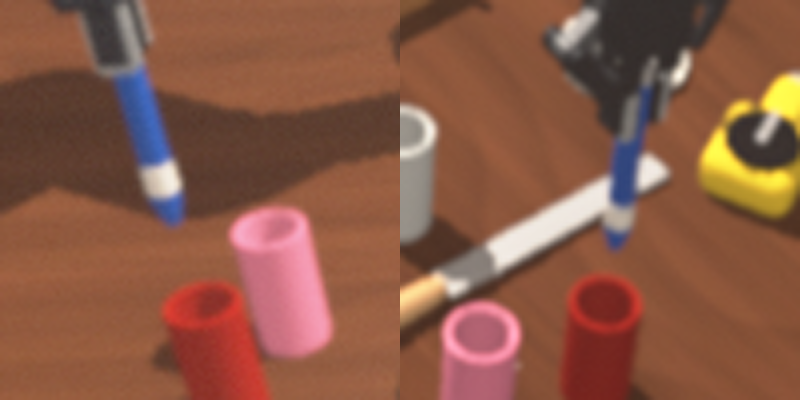

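```bash
python3 -c "
from h import *
import pickle
o=pickle.load(open('c0.pkl','rb'));S,D=o['scene'],o['side']
t=tri(S,(116.8,196),D,(334.6,301.5));c=tri(S,(124,217.2),D,(332,315.2))
print(t,c)
go(monitor.get_obs()['ee_pos']+np.array([*(c[0]-t[0])[:2],0]),Rdown())"
```

```text
(array([ 0.50957114, -0.30396124,  0.1407192 ]), np.float64(0.005088296943757145)) (array([ 0.5124763 , -0.29999981,  0.08394989]), np.float64(0.0032384573608416375))
t 9.2 travel [0.01  0.013 0.   ] ang [ 0.001 -0.009  0.006] q [-31.  12.  19.  97.  -0.  57.] F [-0.9 -0.2 -0.6]
```

>>> carry_out(
  plan=[
    {"travel":[0.009,0.011,0],"angular":[0,-0.009,0.006],"grip":-1},
    {"travel":[0.009,0.011,-0.05],"angular":[0,-0.009,0.006],"grip":-1},
    {"travel":[0.009,0.011,-0.12],"angular":[0,-0.009,0.006],"grip":-1},
    {"travel":[0.009,0.011,-0.19],"angular":[0,-0.009,0.006],"grip":-1},
    {"travel":[0.009,0.011,-0.26],"angular":[0,-0.009,0.006],"grip":-1},
    {"travel":[0.009,0.011,-0.28],"angular":[0,-0.009,0.006],"grip":-1},
    {"travel":[0.009,0.011,-0.28],"angular":[0,-0.009,0.006],"grip":-1},
  ],
)

```text
time: 9.78
ee_pos: [0.513, -0.2957, 0.169]
tcp_rot: [-180.0, -0.0, 93.2]
wrist_force: [-0.5, -0.0, -0.5]
opening: 0.0149
grasp_force: 29.6
```

```bash
python3 chk.py r2 .512 -.3
```

```text
t 9.78 travel [-0.003 -0.014  0.27 ] ang [-0.    -0.001 -0.01 ] q [-30.  10.   7.  88.  -0.  57.] F [-0.5 -0.  -0.5]
tip pred [ 0.5142 -0.2971  0.0598]
cup px [123.3 217.1] tip px [126.9 226.1] crop0 73 142
 blue low end 123.9 213 bbox 117 126 194
cup px [331.3 314.7] tip px [330.3 320.1] crop0 281 239
 blue low end 331.0 319 bbox 330 338 286
```

View pics/r2.png

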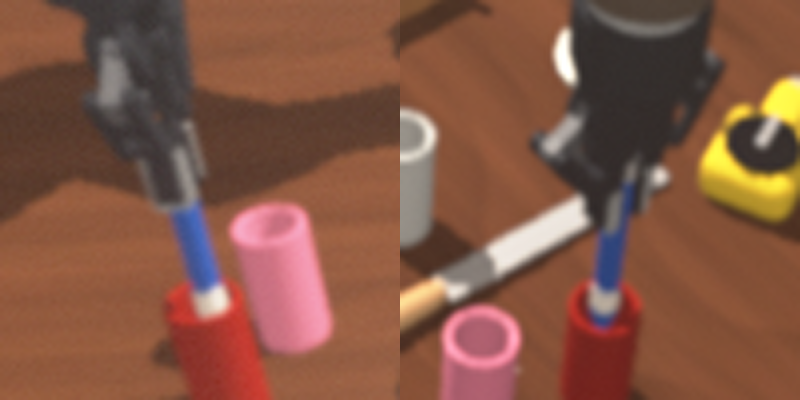

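The tip is inside the red cup, near centre, with no contact force. Lowering on.

>>> carry_out(
  plan=[
    {"travel":[0,-0.006,-0.05],"angular":[0,0,0],"grip":-1},
    {"travel":[0,-0.006,-0.1],"angular":[0,0,0],"grip":-1},
    {"travel":[0,-0.006,-0.15],"angular":[0,0,0],"grip":-1},
    {"travel":[0,-0.006,-0.15],"angular":[0,0,0],"grip":-1},
    {"travel":[0,-0.006,-0.15],"angular":[0,0,0],"grip":-1},
  ],
)

```text
time: 10.3
ee_pos: [0.5136, -0.2994, 0.1268]
tcp_rot: [179.9, 0.1, 93.1]
wrist_force: [-0.2, 0.5, -0.6]
opening: 0.0149
grasp_force: 29.6
```

>>> carry_out(
  plan=[
    {"travel":[0,0,-0.01],"angular":[0,0,0],"grip":-1},
    {"travel":[0,0,-0.01],"angular":[0,0,0],"grip":-1},
  ],
)

```text
time: 10.47
ee_pos: [0.5139, -0.2997, 0.124]
tcp_rot: [179.8, 0.2, 93.1]
wrist_force: [-0.0, -0.2, -1.1]
opening: 0.0152
grasp_force: 29.6
```

>>> carry_out(
  plan=[
    {"travel":[0,0,-0.008],"angular":[0,0,0],"grip":-1},
    {"travel":[0,0,-0.008],"angular":[0,0,0],"grip":-1},
  ],
)

```text
time: 10.63
ee_pos: [0.5135, -0.2996, 0.1206]
tcp_rot: [179.9, 0.1, 93.1]
wrist_force: [-0.2, -0.4, -1.4]
opening: 0.0155
grasp_force: 29.6
```

>>> carry_out(
  plan=[
    {"travel":[0,0,-0.008],"angular":[0,0,0],"grip":-1},
    {"travel":[0,0,-0.008],"angular":[0,0,0],"grip":-1},
  ],
)

```text
time: 10.8
ee_pos: [0.5133, -0.2995, 0.1177]
tcp_rot: [179.9, 0.1, 93.1]
wrist_force: [-0.8, 0.3, -1.0]
opening: 0.015
grasp_force: 29.6
```

>>> carry_out(
  plan=[
    {"travel":[0,0,-0.006],"angular":[0,0,0],"grip":-1},
    {"travel":[0,0,-0.006],"angular":[0,0,0],"grip":-1},
  ],
)

```text
time: 10.97
ee_pos: [0.5136, -0.2998, 0.1174]
tcp_rot: [179.8, 0.2, 93.1]
wrist_force: [-0.9, 1.7, 6.9]
opening: 0.0156
grasp_force: 30.5
```

>>> carry_out(
  plan=[
    {"travel":[0,0,-0.005],"angular":[0,0,0],"grip":-1},
    {"travel":[0,0,-0.005],"angular":[0,0,0],"grip":-1},
  ],
)

```text
time: 11.13
ee_pos: [0.5139, -0.3, 0.1172]
tcp_rot: [179.7, 0.2, 93.0]
wrist_force: [-3.2, 1.2, 13.7]
opening: 0.0153
grasp_force: 31.8
```

Floor contact felt. Relieve the press and open.

>>> carry_out(
  plan=[
    {"travel":[0,0,0.009],"angular":[0,0,0],"grip":-1},
    {"travel":[0,0,0.009],"angular":[0,0,0],"grip":-0.5},
    {"travel":[0,0,0.009],"angular":[0,0,0],"grip":-0.3},
    {"travel":[0,0,0.009],"angular":[0,0,0],"grip":0.4},
    {"travel":[0,0,0.009],"angular":[0,0,0],"grip":1},
    {"travel":[0,0,0.009],"angular":[0,0,0],"grip":1},
    {"travel":[0,0,0.009],"angular":[0,0,0],"grip":1},
    {"travel":[0,0,0.009],"angular":[0,0,0],"grip":1},
  ],
)

```text
time: 11.8
ee_pos: [0.5133, -0.2995, 0.1172]
tcp_rot: [179.9, 0.1, 93.1]
wrist_force: [-0.9, -0.0, 0.4]
opening: 0.0855
grasp_force: 0.0
```

>>> carry_out(
  plan=[
    {"travel":[0,0,0.06],"angular":[0,0,0],"grip":1},
    {"travel":[0,0,0.14],"angular":[0,0,0],"grip":1},
    {"travel":[0,0,0.24],"angular":[0,0,0],"grip":1},
    {"travel":[0,0,0.36],"angular":[0,0,0],"grip":1},
    {"travel":[0,0,0.46],"angular":[0,0,0],"grip":1},
    {"travel":[0,0,0.46],"angular":[0,0,0],"grip":1},
  ],
)

```text
time: 12.3
ee_pos: [0.5144, -0.3001, 0.2622]
tcp_rot: [179.5, 0.4, 93.1]
wrist_force: [1.1, -0.4, 1.1]
opening: 0.0858
grasp_force: 0.0
```

```bash
python3 chk.py r3 .512 -.3; python3 -c "
from h import *
P=np.array([.4938,.1482,.1634])
go(P+U*.045,Rtilt());go(P-U*.051,Rtilt())"
```

```text
t 12.3 travel [-0.008  0.    -0.041] ang [ 0.012  0.019 -0.006] q [-30.  11.  19.  97.  -0.  57.] F [ 1.1 -0.4  1.1]
tip pred [ 0.5143 -0.3001  0.1447]
cup px [123.3 217.1] tip px [116.6 196.2] crop0 73 142
 blue low end 123.7 219 bbox 116 126 199
cup px [331.3 314.7] tip px [334.3 297.9] crop0 281 239
 blue low end 332.0 319 bbox 330 336 302
t 12.4 travel [-0.071  1.568 -0.181] ang [-1.04  -0.046 -0.008] q [-30.  11.  19.  97.  -0.  57.] F [ 0.7 -0.4 -0.5]
t 12.4 travel [-0.063  1.408 -0.458] ang [-1.04  -0.046 -0.008] q [-30.  11.  19.  97.  -0.  57.] F [ 0.7 -0.4 -0.5]
```

View pics/r3.png

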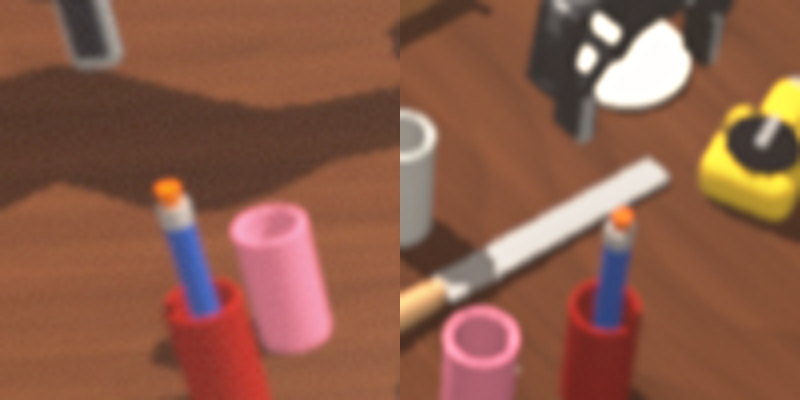

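Marker 2 stands upright in the red cup with its button up; in the scene crop its button is at (168,190) and the cup rim at (205,300). Now marker 1.

>>> carry_out(
  plan=[
    {"travel":[-0.005,0.1,0],"angular":[-0.1,0,0],"grip":1},
    {"travel":[-0.01,0.22,0],"angular":[-0.2,-0.01,0],"grip":1},
    {"travel":[-0.015,0.34,0],"angular":[-0.3,-0.015,0],"grip":1},
    {"travel":[-0.02,0.46,0],"angular":[-0.4,-0.02,0],"grip":1},
    {"travel":[-0.03,0.58,0],"angular":[-0.5,-0.025,0],"grip":1},
    {"travel":[-0.035,0.7,0],"angular":[-0.52,-0.025,0],"grip":1},
    {"travel":[-0.036,0.8,0],"angular":[-0.52,-0.025,0],"grip":1},
    {"travel":[-0.036,0.8,0],"angular":[-0.52,-0.025,0],"grip":1},
  ],
)

```text
time: 13.07
ee_pos: [0.5019, -0.0551, 0.2538]
tcp_rot: [-179.9, 14.9, 93.4]
wrist_force: [0.1, -0.3, 0.1]
opening: 0.0855
grasp_force: 0.0
```

>>> carry_out(
  plan=[
    {"travel":[-0.005,0.1,0],"angular":[-0.1,0,0],"grip":1},
    {"travel":[-0.01,0.22,0],"angular":[-0.2,-0.01,0],"grip":1},
    {"travel":[-0.015,0.34,0],"angular":[-0.3,-0.015,0],"grip":1},
    {"travel":[-0.02,0.46,0],"angular":[-0.4,-0.02,0],"grip":1},
    {"travel":[-0.03,0.58,0],"angular":[-0.5,-0.02,0],"grip":1},
    {"travel":[-0.035,0.7,0],"angular":[-0.52,-0.02,0],"grip":1},
    {"travel":[-0.036,0.79,0],"angular":[-0.52,-0.02,0],"grip":1},
    {"travel":[-0.036,0.79,0],"angular":[-0.52,-0.02,0],"grip":1},
  ],
)

```text
time: 13.73
ee_pos: [0.4913, 0.1816, 0.2523]
tcp_rot: [-179.5, 30.0, 93.5]
wrist_force: [1.2, 0.1, -0.2]
opening: 0.0849
grasp_force: 0.0
```

```bash
python3 look.py q4; python3 -c "
from h import *
P=np.array([.4938,.1482,.1634])
go(P+U*.06,Rtilt());go(P-U*.05,Rtilt())"
```

```text
[(array([313.1, 175.2]), np.int32(9))]
[(array([226.8, 199.4]), np.int32(5))]
t 13.83 travel [ 0.002  0.    -0.128] ang [ 0.001 -0.012 -0.009] q [ 33.  14.  17. 109. -26. 123.] F [ 0.5  0.  -0.3]
t 13.83 travel [ 0.011 -0.183 -0.445] ang [ 0.001 -0.012 -0.009] q [ 33.  14.  17. 109. -26. 123.] F [ 0.5  0.  -0.3]
```

>>> carry_out(
  plan=[
    {"travel":[0.002,0,-0.1],"angular":[0,-0.012,-0.009],"grip":1},
    {"travel":[0.002,0,-0.128],"angular":[0,-0.012,-0.009],"grip":1},
    {"travel":[0.005,-0.05,-0.214],"angular":[0,-0.012,-0.009],"grip":1},
    {"travel":[0.008,-0.1,-0.301],"angular":[0,-0.012,-0.009],"grip":1},
    {"travel":[0.01,-0.15,-0.388],"angular":[0,-0.012,-0.009],"grip":1},
    {"travel":[0.011,-0.183,-0.445],"angular":[0,-0.012,-0.009],"grip":1},
    {"travel":[0.011,-0.183,-0.445],"angular":[0,-0.012,-0.009],"grip":1},
    {"travel":[0.011,-0.183,-0.445],"angular":[0,-0.012,-0.009],"grip":1},
  ],
)

```text
time: 14.5
ee_pos: [0.4945, 0.1211, 0.122]
tcp_rot: [179.9, 30.0, 92.6]
wrist_force: [1.0, 1.0, 1.0]
opening: 0.0852
grasp_force: 0.0
```

>>> carry_out(
  plan=[
    {"travel":[0,0,0],"angular":[0,0,0],"grip":-1},
    {"travel":[0,0,0],"angular":[0,0,0],"grip":-1},
    {"travel":[0,0,0],"angular":[0,0,0],"grip":-1},
    {"travel":[0,0,0],"angular":[0,0,0],"grip":-1},
    {"travel":[0,0,0],"angular":[0,0,0],"grip":-1},
    {"travel":[0,0,0],"angular":[0,0,0],"grip":-1},
    {"travel":[0,0,0],"angular":[0,0,0],"grip":-1},
    {"travel":[0,0,0],"angular":[0,0,0],"grip":-1},
  ],
  grip_force=30,
)

```text
time: 15.17
ee_pos: [0.4949, 0.1229, 0.1222]
tcp_rot: [179.8, 29.9, 92.7]
wrist_force: [-2.9, 3.0, 4.0]
opening: 0.0151
grasp_force: 29.2
```

>>> carry_out(
  plan=[
    {"travel":[-0.003,0.05,0.087],"angular":[0,0,0],"grip":-1},
    {"travel":[-0.006,0.1,0.174],"angular":[0,0,0],"grip":-1},
    {"travel":[-0.008,0.15,0.26],"angular":[0,0,0],"grip":-1},
    {"travel":[-0.01,0.2,0.346],"angular":[0,0,0],"grip":-1},
    {"travel":[-0.01,0.2,0.42],"angular":[0,0,0],"grip":-1},
    {"travel":[-0.01,0.2,0.45],"angular":[0,0,0],"grip":-1},
    {"travel":[-0.01,0.2,0.45],"angular":[0,0,0],"grip":-1},
  ],
)

```text
time: 15.75
ee_pos: [0.4926, 0.1829, 0.2584]
tcp_rot: [179.7, 29.9, 92.6]
wrist_force: [0.0, 0.3, -1.5]
opening: 0.0157
grasp_force: 29.9
```

```bash
python3 -c "
from h import *
s=monitor.get_obs();print(s['opening'],s['grasp_force'],s['ee_pos'])
go([.4955,-.1155,.255],Rdown())"
```

```text
0.01566086019688248 29.910099059343338 [0.49261682 0.18291266 0.25841808]
t 15.75 travel [ 0.01  -0.995 -0.011] ang [1.04  0.062 0.006] q [ 33.  14.  18. 110. -26. 124.] F [ 0.   0.3 -1.5]
```

>>> carry_out(
  plan=[
    {"travel":[0.001,-0.1,0],"angular":[0.1,0,0],"grip":-1},
    {"travel":[0.002,-0.2,0],"angular":[0.2,0.01,0],"grip":-1},
    {"travel":[0.004,-0.32,0],"angular":[0.3,0.02,0],"grip":-1},
    {"travel":[0.005,-0.44,0],"angular":[0.4,0.03,0],"grip":-1},
    {"travel":[0.006,-0.56,0],"angular":[0.5,0.03,0],"grip":-1},
    {"travel":[0.007,-0.68,0],"angular":[0.6,0.03,0],"grip":-1},
    {"travel":[0.008,-0.78,0],"angular":[0.7,0.04,0],"grip":-1},
    {"travel":[0.008,-0.78,0],"angular":[0.7,0.04,0],"grip":-1},
  ],
)

```text
time: 16.42
ee_pos: [0.4934, -0.0575, 0.2557]
tcp_rot: [-180.0, 9.8, 92.4]
wrist_force: [0.2, 1.1, -0.9]
opening: 0.0152
grasp_force: 29.9
```

>>> carry_out(
  plan=[
    {"travel":[0,-0.07,0],"angular":[0.1,0,0],"grip":-1},
    {"travel":[0,-0.13,0],"angular":[0.2,0.01,0],"grip":-1},
    {"travel":[0.001,-0.18,0],"angular":[0.3,0.02,0],"grip":-1},
    {"travel":[0.002,-0.213,0],"angular":[0.34,0.022,0.006],"grip":-1},
    {"travel":[0.002,-0.213,0],"angular":[0.34,0.022,0.006],"grip":-1},
    {"travel":[0.002,-0.213,0],"angular":[0.34,0.022,0.006],"grip":-1},
  ],
)

```text
time: 16.92
ee_pos: [0.4946, -0.116, 0.2553]
tcp_rot: [-179.7, 0.1, 92.8]
wrist_force: [-0.9, -0.4, -1.7]
opening: 0.0152
grasp_force: 29.9
```

```bash
sed -i 's/\*\.112/*.1135/' chk.py; python3 chk.py s1 .4955 -.1155
```

```text
t 16.92 travel [ 0.003  0.002 -0.018] ang [ 0.004 -0.01   0.002] q [-13.  -0.   6.  97.  -0.  74.] F [-0.9 -0.4 -1.7]
tip pred [ 0.4943 -0.115   0.1425]
cup px [204.3 207.8] tip px [201.7 187.1] crop0 154 132
 blue low end 201.5 186 bbox 195 203 151
cup px [280.7 271.8] tip px [280.7 256.1] crop0 230 196
 blue low end 281.5 255 bbox 280 285 218
```

Tip prediction and image agree to about 1 px in both views, and the cup-centre offset is under 2 mm. Lowering into the plain cup.

>>> carry_out(
  plan=[
    {"travel":[0.003,0.003,0],"angular":[0,-0.01,0],"grip":-1},
    {"travel":[0.003,0.003,-0.05],"angular":[0,-0.01,0],"grip":-1},
    {"travel":[0.003,0.003,-0.12],"angular":[0,-0.01,0],"grip":-1},
    {"travel":[0.003,0.003,-0.19],"angular":[0,-0.01,0],"grip":-1},
    {"travel":[0.003,0.003,-0.24],"angular":[0,-0.01,0],"grip":-1},
    {"travel":[0.003,0.003,-0.24],"angular":[0,-0.01,0],"grip":-1},
    {"travel":[0.003,0.003,-0.24],"angular":[0,-0.01,0],"grip":-1},
  ],
)

```text
time: 17.6
ee_pos: [0.4956, -0.1135, 0.1847]
tcp_rot: [179.9, 0.1, 93.0]
wrist_force: [0.2, 0.1, -0.7]
opening: 0.0154
grasp_force: 29.8
```

```bash
python3 chk.py s2 .4955 -.1155
```

```text
t 17.6 travel [-0.    -0.007  0.218] ang [ 0.003  0.002 -0.005] q [-13.  -2.  -3.  88.  -0.  74.] F [ 0.2  0.1 -0.7]
tip pred [ 0.4968 -0.1142  0.0727]
cup px [204.3 207.8] tip px [205.4 212.2] crop0 154 132
 blue low end 206.0 209 bbox 200 206 180
cup px [280.7 271.8] tip px [280.7 274.6] crop0 230 196
 blue low end 281.2 274 bbox 280 284 239
```

>>> carry_out(
  plan=[
    {"travel":[0,-0.004,-0.05],"angular":[0,0,0],"grip":-1},
    {"travel":[0,-0.004,-0.1],"angular":[0,0,0],"grip":-1},
    {"travel":[0,-0.004,-0.15],"angular":[0,0,0],"grip":-1},
    {"travel":[0,-0.004,-0.195],"angular":[0,0,0],"grip":-1},
    {"travel":[0,-0.004,-0.195],"angular":[0,0,0],"grip":-1},
    {"travel":[0,-0.004,-0.195],"angular":[0,0,0],"grip":-1},
  ],
)

```text
time: 18.2
ee_pos: [0.4961, -0.1155, 0.1272]
tcp_rot: [179.9, 0.1, 93.0]
wrist_force: [-0.5, 0.5, -0.1]
opening: 0.0151
grasp_force: 29.8
```

>>> carry_out(
  plan=[
    {"travel":[0,0,-0.01],"angular":[0,0,0],"grip":-1},
    {"travel":[0,0,-0.01],"angular":[0,0,0],"grip":-1},
  ],
)

```text
time: 18.37
ee_pos: [0.4965, -0.1157, 0.1244]
tcp_rot: [179.8, 0.1, 93.0]
wrist_force: [-0.7, 0.1, -0.2]
opening: 0.0152
grasp_force: 29.8
```

>>> carry_out(
  plan=[
    {"travel":[0,0,-0.007],"angular":[0,0,0],"grip":-1},
    {"travel":[0,0,-0.007],"angular":[0,0,0],"grip":-1},
  ],
)

```text
time: 18.53
ee_pos: [0.4961, -0.1156, 0.1216]
tcp_rot: [179.9, 0.1, 93.0]
wrist_force: [-0.4, 0.8, -1.4]
opening: 0.0154
grasp_force: 29.8
```

>>> carry_out(
  plan=[
    {"travel":[0,0,-0.006],"angular":[0,0,0],"grip":-1},
    {"travel":[0,0,-0.006],"angular":[0,0,0],"grip":-1},
  ],
)

```text
time: 18.7
ee_pos: [0.4959, -0.1156, 0.1193]
tcp_rot: [179.9, 0.1, 93.0]
wrist_force: [0.8, -0.1, -0.4]
opening: 0.0153
grasp_force: 29.8
```

>>> carry_out(
  plan=[
    {"travel":[0,0,-0.004],"angular":[0,0,0],"grip":-1},
    {"travel":[0,0,-0.004],"angular":[0,0,0],"grip":-1},
  ],
)

```text
time: 18.87
ee_pos: [0.4962, -0.1157, 0.1192]
tcp_rot: [179.8, 0.1, 93.0]
wrist_force: [-0.8, 0.0, 5.0]
opening: 0.0152
grasp_force: 30.9
```

Floor touched at 5 N. Release and rise.

>>> carry_out(
  plan=[
    {"travel":[0,0,0.004],"angular":[0,0,0],"grip":-1},
    {"travel":[0,0,0.004],"angular":[0,0,0],"grip":-0.5},
    {"travel":[0,0,0.004],"angular":[0,0,0],"grip":-0.3},
    {"travel":[0,0,0.004],"angular":[0,0,0],"grip":0.4},
    {"travel":[0,0,0.004],"angular":[0,0,0],"grip":1},
    {"travel":[0,0,0.004],"angular":[0,0,0],"grip":1},
    {"travel":[0,0,0.004],"angular":[0,0,0],"grip":1},
    {"travel":[0,0,0.004],"angular":[0,0,0],"grip":1},
  ],
)

```text
time: 19.53
ee_pos: [0.4959, -0.1156, 0.1194]
tcp_rot: [179.9, 0.1, 93.0]
wrist_force: [0.0, 0.1, -0.1]
opening: 0.085
grasp_force: 0.0
```

>>> carry_out(
  plan=[
    {"travel":[0,0,0.06],"angular":[0,0,0],"grip":1},
    {"travel":[0,0,0.14],"angular":[0,0,0],"grip":1},
    {"travel":[0,0,0.24],"angular":[0,0,0],"grip":1},
    {"travel":[0,0,0.36],"angular":[0,0,0],"grip":1},
    {"travel":[0,0,0.46],"angular":[0,0,0],"grip":1},
    {"travel":[0,0,0.46],"angular":[0,0,0],"grip":1},
    {"travel":[0,0,0.46],"angular":[0,0,0],"grip":1},
  ],
)

```text
time: 20.12
ee_pos: [0.4967, -0.1158, 0.2593]
tcp_rot: [179.7, 0.2, 93.0]
wrist_force: [0.8, 0.2, -0.7]
opening: 0.0857
grasp_force: 0.0
```

```bash
python3 - <<'E'
from h import *
s=monitor.get_obs();print(s['time'],s['ee_pos'],s['opening'])
cs=[cams.camera('scene'),cams.camera('side')]
for n,p in(("plain",(.4955,-.1155)),("red",(.512,-.3))):
    out=[]
    for c in cs:
        q=proj(c,[*p,.155]);x0,y0=(q-15).astype(int)
        h=cv2.cvtColor(c["frame"],cv2.COLOR_RGB2HSV)
        o=cv2.inRange(h,np.array((3,170,150)),np.array((16,255,255)))[y0:y0+30,x0:x0+30]
        b=cv2.inRange(h,np.array((108,110,50)),np.array((125,255,255)))[y0:y0+60,x0:x0+30]
        ys,xs=np.nonzero(o);out.append((xs.mean()+x0,ys.mean()+y0) if len(xs) else None)
        print(n,"expected",q.round(1),"orange",out[-1],len(xs),"blue n",(b>0).sum())
    if all(out): print(tri(cs[0],out[0],cs[1],out[1]))
E
```

```text
20.1167 [ 0.496677   -0.11576245  0.25926563] 0.08570825600423318
plain expected [200.9 182.8] orange (np.float64(200.75), np.float64(181.33333333333334)) 12 blue n 86
plain expected [281.3 252.4] orange (np.float64(282.25), np.float64(250.625)) 8 blue n 68
(array([ 0.49798965, -0.11533032,  0.16010477]), np.float64(0.0007929432719588051))
red expected [115.7 191.7] orange (np.float64(114.72413793103448), np.float64(189.41379310344828)) 29 blue n 95
red expected [333.9 295.4] orange (np.float64(334.5833333333333), np.float64(296.0833333333333)) 12 blue n 81
(array([ 0.50926305, -0.30323521,  0.15854091]), np.float64(0.0030017033214593584))
```

```bash
python3 -c "
from h import *
print(ticket.job_done())"
```

```text
the job is handed in; nothing more can be done
None
```

I click-tested both markers in the rest, then stood the one whose button stayed down in the plain aluminium cup and the one whose button sprang back in the red cup. Both stand tip down and upright in the last camera check, and the job was handed in at about 20 s; the hand-in returned no verdict.

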